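Raise and hold the camera pole

ROBOT

A 6-joint arm with a two-finger parallel gripper is mounted at the origin on the work surface; the furniture and walls round the work are solid. World frame = base frame: x ahead of the robot, y to its left, z up, the work surface at z = 0. Lengths are in mm, angles in rad, forces in N, time in s.
With the tool pointing down it reaches from about 300 to 950 mm from the base axis. Payload 3.1 kg.
Tool frame: the origin (TCP) lies on the centre line of the jaws, within the pads' length; the fingertips stand 25 mm ahead of it and the grasp point (between the pads) lies 6 mm ahead of it; z points along the fingers, y is the line along which they close (so a half turn about z gives the same grasp; the last joint's range is limited). The gripper opens to 85 mm and grips with 20 to 120 N. Pads are 22 mm wide; open, the fingers measure 114 mm over their backs; the gripper's body (76 mm by 85 mm) begins 54 mm behind the grasp point. The pads swing forward as they close: fully open they stand 13 mm farther back than shut.
Start: joints at [-1.236, 0.308, 1.634, -0, 1.2, -0.07], TCP at [246.122, -574.505, 256.272] pointing down, gripper open.
Joint ranges: [-3.06, 3.06], [-0.79, 1.96], [0.05, 2.63], [-1.19, 4.34], [0.05, 2.64], [-2.94, 2.94]. Speed limits (rad/s): [2.79, 2.79, 3.14, 3.14, 3.14, 3.14].

INTERFACE

Orientations are given as a unit quaternion [x, y, z, w].
In Python, from bench import manip gives the robot as it stands.
- The arm moves only by the tool send_rows, never from a script. Its argument "targets" is a list of rows, each a list of 7 numbers: the opening, from 0 (shut) to 1 (fully open), then the shift along the world's x, y, z in mm, then the turn, a rotation vector about the world's x, y, z in rad. A call has 1 to 12 rows; each row shifts and turns the commanded pose from where the row before left it; what a row does not reach is not made up. A row lasts 1/12 s, in which the tool goes at most 41.7 mm and 7.16 degrees, less where a joint would pass 70% of its speed; a pose out of reach is approached as far as the arm can. A call is refused whole if a number of a shift passes 41.7 or a number of a turn 0.125, either way. A call with a gripper value outside its range is refused whole. The fingers move at their own pace and stop on an object; "force" is the grip in N (left out, the last holds). Time passes only in rows, so rows that do not move let the fingers close. It gives the time, the measured TCP pose, the force, the opening and the grip force at its end, in the units of the state.
- manip.sense(): the state, without advancing time (a new reading comes with each control period).
- manip.camera(name): name is "side" or "top"; returns a dict with "image" (420x560x3 uint8, red, green, blue), "fx", "fy", "cx", "cy" (pixels), "camera_from_world" (4x4, takes a point from world to camera coordinates). Camera axes: x right, y up, looking along -z (the intrinsics and any distortion apply to the point x, -y, -z); pixel columns grow to the right and rows downward; lengths in mm; the calibration is good to about 2 mm. A picture is of the moment at which its call begins. There is no depth.
- manip.sign_off(): hands the job in; it is judged then, once.
The state is a dict: "time_s": time; "qpos": joint angles; "joint_vel": joint speeds; "tau": joint torques, N m; "tcp_pos": TCP position; "tool_rot": TCP orientation; "ft_force": force on the tool from outside, world axes, zero at the start; "ft_torque": the same for the moment, N m; "gripper_width": finger opening in mm; "finger_force": force on a finger pad.
Only numpy, scipy, OpenCV 4.12 (cv2) and the standard library are available. Lean on these libraries where they do the work, as an engineer would, in place of code of your own. Each camera call takes 0.05 s, during which the arm holds its last target. There are 200 camera calls.

TASK

Get the little telescopic camera pole ready for filming at the worktop: pull the sliding cap off the release button as far as it goes, press the button fully down, then take the knob on top of the pole and draw it straight up past the first stop to the second, so that both sections are fully out. The pole sinks back if let go, so finish while still holding the knob up there in the gripper, ready for someone to tighten it; leave the sugar pot, the lemon and the honey jar where they are.

Things in the scene. Friction and masses are not known exactly. Their poses are not given: they have to be found in the camera images.
- stand: the pole's heavy metal foot, fixed to the worktop (its place and yaw differ each time). Foot plate 76 x 215 x 12 mm, long along the stand's own y. Origin: on the worktop, under the upright tube's axis; z is up and is the direction in which the pole extends; y points along a level shelf arm (38 mm wide in x, top 90 mm above the worktop) that reaches from the tube (32 mm thick, 39 mm at its collar, collar top 105 mm above the worktop) to 145 mm out, where a post carries it
- cap_centre (a point): centre of the grey plastic cap that covers the button: 28 mm wide across the stand's x (the width to grip, flat upright sides), 36 mm long in y, 40 mm high with its top 20 mm above this point, standing on the shelf arm (arm top 20 mm below this point). It is open underneath and towards the tube, and slides on rails along the stand's y only, outwards; axes as the stand's
- guard_cap (a joint): how far the cap is pulled outward along the stand's +y, m: 0 = over the button, 0.046 = fully off, against its stop. It may start up to 6 mm out. About 3 N moves it and it stays where it is left
- button_top (a point): centre of the top face of the round steel release button, 19 mm across, 72 mm from the tube's axis along the stand's +y, its top 103 mm above the worktop when up, 13 mm above the shelf arm's top; hidden under the cap until that is pulled off. With the cap fully off, the cap's nearest edge is 28 mm from the button's centre in +y
- release_button (a joint): how far the button is pressed down, m: 0 up (pole locked), 0.006 fully down (pole free). It takes about 4 N and stays down when pressed
- knob_centre (a point): centre of the black round knob on top of the pole, 32 mm across, 34 mm high with its top 17 mm above this point, on a 15 mm rod; 143 mm above the worktop when the pole is down. The black rim of the middle section below it ends 30 mm below this point then. Axes as the stand's
- top_section (a joint): how far the top section with the knob is drawn out of the middle section, m: 0 in, 0.060 at the first stop. It comes out first, lifting with about 3 N, and sinks again when let go
- middle_section (a joint): how far the middle section is drawn out of the fixed tube, m: 0 in, 0.050 fully out. It follows once the top section has reached the first stop, with about 7 N in all; fully out it gives the second stop, when the knob is 110 mm above its lowest place
- sugar_pot: white lidded sugar pot, 77 x 77 x 88 mm, loose bystander; origin at the centre of its underside
- lemon: yellow lemon, about 71 x 53 x 51 mm, loose bystander
- honey_jar: honey jar, 58 x 62 x 99 mm, loose bystander; origin at the centre of its underside

How it is judged:
By the outcome, as a careful person would: the job done as asked, in the order asked, and still so for the second after the job is handed in, while the arm keeps its last pose, push and grip.
It also fails if it takes over 51 s, if anything falls off the work surface, if the arm or the gripper's body presses on something with over 40 N, if the wrist force passes 120 N, or if a joint passes its speed limit or range.

## Working session

There is one attempt and no reset: what is moved stays moved. The work goes in short steps, Python scripts to look and compute and a tool call to move; the robot and the scene stay as the last step left them, time stands still between calls to the robot, and variables do not carry over. Pictures are saved under pics/ and viewed, at most 10 in all, crops included, and the job is handed in when it is done.

Besides the shell and the picture viewer there is one more tool, called in YAML: its name, and indented under it one key for each argument. send_rows: Moves the arm, as the interface text tells. Its arguments: {"type":"object","properties":{"targets":{"type":"array","items":{"type":"array","items":{"type":"number"}}},"force":{"type":"number"}},"required":["targets"]}

```bash
mkdir -p pics; cat > h.py <<'E'
from bench import manip
import cv2,numpy as np
def snap(n,f):
    c=manip.camera(n); cv2.imwrite('pics/'+f,c['image'][:,:,::-1]); np.savez(f'pics/{n}.npz',**{k:c[k] for k in c}); return c
def proj(c,P):
    p=np.c_[np.atleast_2d(P),np.ones(len(np.atleast_2d(P)))]@np.array(c['camera_from_world']).T
    return np.c_[c['cx']+c['fx']*p[:,0]/-p[:,2], c['cy']-c['fy']*p[:,1]/-p[:,2]]
def back(c,uv,z):
    T=np.linalg.inv(np.array(c['camera_from_world'])); o=T[:3,3]
    d=T[:3,:3]@np.array([(uv[0]-c['cx'])/c['fx'],-(uv[1]-c['cy'])/c['fy'],-1])
    return o+d*(z-o[2])/d[2]
E
python3 - <<'E'
from h import *
for n in('top','side'):
    c=snap(n,n+'0.png'); print(n,c.keys(),c['fx'],c['fy'],c['cx'],c['cy'],np.linalg.inv(c['camera_from_world']).round(2))
print(manip.sense())
E
```

```text
top dict_keys(['image', 'fx', 'fy', 'cx', 'cy', 'camera_from_world']) 424.899737056292 424.899737056292 282.7765317788011 214.04744013542427 [[ 0.00000e+00  1.00000e+00 -6.00000e-02  3.71620e+02]
 [-1.00000e+00  0.00000e+00  2.00000e-02 -2.74900e+01]
 [ 2.00000e-02  6.00000e-02  1.00000e+00  1.32516e+03]
 [ 0.00000e+00  0.00000e+00  0.00000e+00  1.00000e+00]]
side dict_keys(['image', 'fx', 'fy', 'cx', 'cy', 'camera_from_world']) 397.071672773064 397.071672773064 278.2366358218719 214.2564311972748 [[-1.0000e+00  6.0000e-02 -7.0000e-02  3.7578e+02]
 [-9.0000e-02 -5.8000e-01  8.1000e-01  7.2128e+02]
 [ 1.0000e-02  8.1000e-01  5.8000e-01  6.6627e+02]
 [ 0.0000e+00  0.0000e+00  0.0000e+00  1.0000e+00]]
{'time_s': 0.1, 'qpos': array([-1.23569808e+00,  3.08905540e-01,  1.63504737e+00, -4.23082605e-06,
        1.19970117e+00, -6.97252319e-02]), 'joint_vel': array([-0.00015448, -0.00168043, -0.00189343,  0.00077788,  0.00093288,
       -0.00150635]), 'tau': array([-6.35345041e-04, -4.16407299e+01, -2.77644521e+01, -1.26382824e-04,
        4.02149875e-03, -1.66176491e-06]), 'tcp_pos': array([ 245.89345252, -573.85027739,  255.17524066]), 'tool_rot': array([ 9.79583915e-01,  2.01033060e-01, -1.38314067e-04, -1.02139239e-03]), 'ft_force': array([ 0.00678264, -0.07298168,  0.38700606]), 'ft_torque': array([-0.00332566,  0.04073144, -0.02020405]), 'finger_force': 0.0, 'gripper_width': 85.23188922209023}
```

View pics/top0.png

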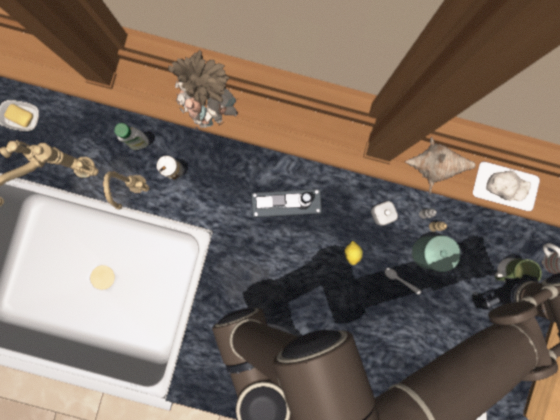

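View pics/side0.png

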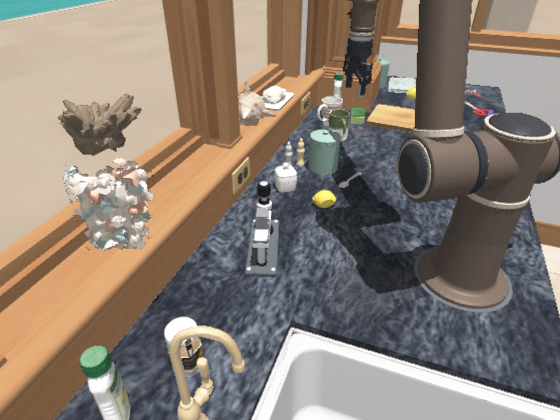

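The top view shows the stand at about (285,203), with the knob at (307,199) and the shelf pointing left, roughly world +y. The lemon is at (354,253) and the pot at (385,213). In the side view the knob is at (264,188). I'll zoom in on the stand.

```bash
python3 - <<'E'
from h import *
a=cv2.imread('pics/top0.png')[180:225,243:330]; b=cv2.imread('pics/side0.png')[170:280,225:300]
a=cv2.resize(a,None,fx=9,fy=9,interpolation=cv2.INTER_CUBIC)[:, :600] if 0 else cv2.resize(a,None,fx=5,fy=5,interpolation=cv2.INTER_CUBIC)
b=cv2.resize(b,None,fx=4.6,fy=5,interpolation=cv2.INTER_CUBIC)
o=np.zeros((550,435+345,3),np.uint8);o[:225,:435]=a;o[:550,435:]=b
cv2.imwrite('pics/z0.png',o)
c=np.load('pics/top.npz')
for uv,z in[((307,198),160),((252,217),12),((252,193),12),((320,191),12),((320,214),12),((277,200),130),((354,253),25),((385,213),88)]: print(uv,back(c,uv,z).round(1))
E
```

```text
(307, 198) [ 481.9 -111.7  160. ]
(252, 217) [436.3  47.8  12. ]
(252, 193) [510.8  48.3  12. ]
(320, 191) [ 517.8 -162.9   12. ]
(320, 214) [ 446.2 -162.7   12. ]
(277, 200) [478.7 -29.2 130. ]
(354, 253) [ 326.4 -265.1   25. ]
(385, 213) [ 445.4 -345.5   88. ]
```

View pics/z0.png

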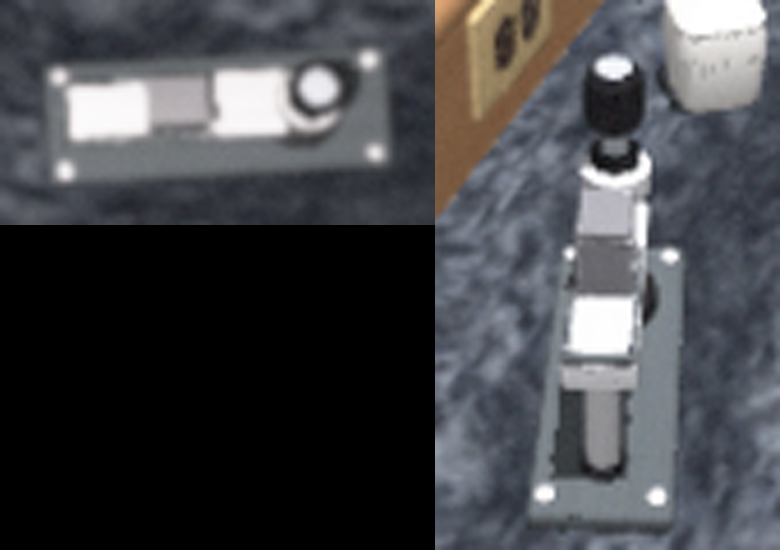

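```bash
python3 - <<'E'
from h import *
from scipy.optimize import least_squares
t=np.load('pics/top.npz');s=np.load('pics/side.npz')
zt=lambda u,v:(u/5+243-.4,v/5+180-.4); zs=lambda u,v:((u-435)/4.6+225-.4,v/5+170-.4)
scr=[back(t,zt(*p),13)[:2] for p in[(60,76),(66,171),(375,153),(369,60)]]
scs=[back(s,zs(*p),13)[:2] for p in[(545,494),(657,496),(671,256),(570,254)]]
print(np.round(scr,1).tolist(),np.round(scs,1).tolist())
for q in(scr,scs):
    d=(q[0]+q[1]-q[2]-q[3])/2; d2=(q[0]+q[3]-q[1]-q[2])/2; print('yaw',np.arctan2(-d[0],d[1]),np.arctan2(d2[1],d2[0]),np.linalg.norm(d))
print('knob',back(t,zt(320,87),160),back(s,zs(615,68),160))
print('cap',back(t,zt(180,102),130),back(s,zs(607,212),130))
E
```

```text
[[505.2, 40.1], [446.2, 36.1], [457.9, -155.2], [515.8, -151.6]] [[505.5, 38.5], [447.8, 34.1], [459.3, -157.1], [519.9, -152.7]]
yaw 0.058400473481774205 0.0651852439259334 191.84306520302175
yaw 0.06770956290709702 0.07452174872961304 191.64064043428485
knob [ 484.61862551 -110.64638318  160.        ] [ 485.46972562 -111.06000399  160.        ]
cap [478.75133734 -33.6727447  130.        ] [480.10584597 -30.88291895 130.        ]
```

send_rows:
  targets:
    - [1,13,30,0,0,0,0.068]
    - [1,13,30,0,0,0,0.068]
    - [1,13,30,0,0,0,0.068]
    - [1,13,30,0,0,0,0.068]
    - [1,13,30,0,0,0,0.068]
    - [1,13,30,0,0,0,0.068]
    - [1,13,30,0,0,0,0.068]
    - [1,13,30,0,0,0,0.068]
    - [1,13,30,0,0,0,0.068]
    - [1,13,30,0,0,0,0.068]
    - [1,13,30,0,0,0,0.068]
    - [1,13,30,0,0,0,0.068]
  force: 40

```text
time_s: 1.1
tcp_pos: [402.1, -212.8, 255.9]
tool_rot: [0.819, 0.574, -0.0, -0.0]
ft_force: [0.4, 0.2, -1.3]
gripper_width: 85.4
finger_force: 0.0
```

send_rows:
  targets:
    - [1,13,30,0,0,0,0.068]
    - [1,13,30,0,0,0,0.068]
    - [1,13,30,0,0,0,0.068]
    - [1,13,30,0,0,0,0.068]
    - [1,13,30,0,0,0,0.068]
    - [1,13,30,0,0,0,0.068]
    - [1,0,0,-20,0,0,0]
    - [1,0,0,-20,0,0,0]
    - [1,0,0,-20,0,0,0]
    - [1,0,0,0,0,0,0]
    - [1,0,0,0,0,0,0]

```text
time_s: 2.02
tcp_pos: [478.8, -34.2, 195.0]
tool_rot: [0.686, 0.727, -0.001, -0.002]
ft_force: [0.0, -0.1, -0.0]
gripper_width: 85.5
finger_force: 0.0
```

```bash
python3 - <<'E'
from h import *
from scipy.spatial.transform import Rotation as R
s=manip.sense();print(s['time_s'],s['tcp_pos'],R.from_quat(s['tool_rot']).as_matrix().round(4),s['qpos'].round(3),s['ft_force'])
a=snap('top','t1.png')['image'];b=snap('side','s1.png')['image']
a=cv2.resize(a[150:260,210:340],None,fx=3,fy=3);b=cv2.resize(b[120:280,200:330],None,fx=3,fy=3)
o=np.zeros((480,780,3),np.uint8);o[:330,:390]=a;o[:,390:]=b;cv2.imwrite('pics/z1.png',o[:,:,::-1])
E
```

```text
2.0167 [478.76515159 -34.20353426 194.9996021 ] [[-5.810e-02  9.983e-01 -3.800e-03]
 [ 9.983e-01  5.810e-02  6.000e-04]
 [ 9.000e-04 -3.800e-03 -1.000e+00]] [-0.162  0.103  2.018 -0.     1.025 -0.22 ] [ 0.00062622 -0.13821442 -0.01618043]
```

View pics/z1.png

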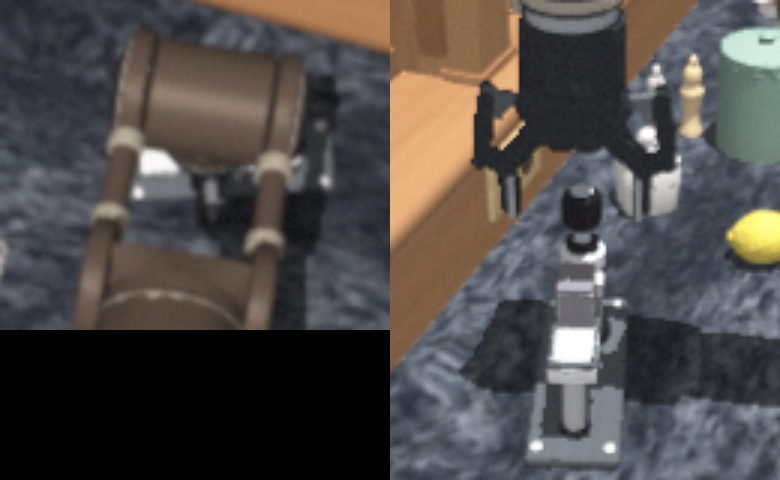

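The gripper hangs squarely over the cap (cap at about (577,290) in the crop, with the fingers either side). Next I'll lower it and grip.

send_rows:
  targets:
    - [1,1.5,0,-15,0,0,0]
    - [1,0,0,-15,0,0,0]
    - [1,0,0,-15,0,0,0]
    - [1,0,0,-15,0,0,0]
    - [1,0,0,-10,0,0,0]
    - [0.5,0,0,0,0,0,0]
    - [0.3,0,0,0,0,0,0]
    - [0.15,0,0,0,0,0,0]
    - [0.15,0,0,0,0,0,0]
    - [0.15,0,0,0,0,0,0]
    - [0.15,0,0,0,0,0,0]
    - [0.15,0,0,0,0,0,0]
  force: 30

```text
time_s: 3.12
tcp_pos: [481.1, -34.7, 127.5]
tool_rot: [0.686, 0.728, -0.001, -0.0]
ft_force: [-4.3, -0.4, 5.7]
gripper_width: 27.7
finger_force: 32.4
```

send_rows:
  targets:
    - [0.1,0,0,0,0,0,0]
    - [0.1,0,0,0,0,0,0]
    - [0.1,0,0,0,0,0,0]

```text
time_s: 3.37
tcp_pos: [481.1, -34.7, 127.5]
tool_rot: [0.686, 0.728, -0.001, -0.0]
ft_force: [-4.8, -1.0, 6.2]
gripper_width: 27.8
finger_force: 32.4
```

send_rows:
  targets:
    - [0.1,-0.25,4,0,0,0,0]
    - [0.1,-0.25,4,0,0,0,0]
    - [0.1,-0.25,4,0,0,0,0]
    - [0.1,-0.25,4,0,0,0,0]
    - [0.1,-0.25,4,0,0,0,0]
    - [0.1,-0.25,4,0,0,0,0]
    - [0.1,-0.25,4,0,0,0,0]
    - [0.1,-0.25,4,0,0,0,0]
    - [0.1,-0.25,4,0,0,0,0]
    - [0.1,0,0,0,0,0,0]
    - [0.1,0,0,0,0,0,0]

```text
time_s: 4.28
tcp_pos: [478.9, 1.4, 127.5]
tool_rot: [0.686, 0.728, -0.001, -0.0]
ft_force: [-3.6, -0.1, 7.2]
gripper_width: 27.3
finger_force: 32.4
```

send_rows:
  targets:
    - [0.1,-0.1,2,0,0,0,0]
    - [0.1,-0.1,2,0,0,0,0]
    - [0.1,-0.1,2,0,0,0,0]
    - [0.1,0,0,0,0,0,0]
    - [0.1,0,0,0,0,0,0]

```text
time_s: 4.7
tcp_pos: [478.5, 6.0, 127.5]
tool_rot: [0.686, 0.728, -0.002, 0.001]
ft_force: [-4.6, -6.1, 6.4]
gripper_width: 27.5
finger_force: 32.4
```

send_rows:
  targets:
    - [0.1,-0.1,1.5,0,0,0,0]
    - [0.1,-0.1,1.5,0,0,0,0]
    - [0.1,0,0,0,0,0,0]
    - [0.1,0,0,0,0,0,0]

```text
time_s: 5.03
tcp_pos: [478.6, 6.3, 127.5]
tool_rot: [0.685, 0.729, -0.004, 0.003]
ft_force: [-5.0, -15.8, 5.4]
gripper_width: 27.7
finger_force: 32.3
```

send_rows:
  targets:
    - [0.5,0,0,0,0,0,0]
    - [0.7,0,0,0,0,0,0]
    - [0.7,0,0,0,0,0,0]
    - [0.7,0,0,0,0,0,0]
    - [0.7,0,-3,10,0,0,0]
    - [0.7,0,0,20,0,0,0]
    - [0.7,0,0,20,0,0,0]
    - [0.7,0,0,10,0,0,0]
    - [0.0,1,-15,0,0,0,0]
    - [0,1,-15,0,0,0,0]
    - [0,0.7,-15,0,0,0,0]
    - [0,0,0,0,0,0,0]

```text
time_s: 6.03
tcp_pos: [482.1, -39.2, 186.9]
tool_rot: [0.687, 0.727, 0.0, 0.001]
ft_force: [0.3, -0.3, 0.0]
gripper_width: 11.4
finger_force: 0.0
```

send_rows:
  targets:
    - [0,0,0,0,0,0,0]
    - [0,0,0,0,0,0,0]
    - [0,0,0,0,0,0,0]
    - [0,0,0,0,0,0,0]

```text
time_s: 6.37
tcp_pos: [481.4, -36.9, 186.2]
tool_rot: [0.686, 0.728, 0.0, -0.0]
ft_force: [-0.2, -1.1, -0.5]
gripper_width: -0.1
finger_force: 0.0
```

```bash
python3 - <<'E'
from h import *
from scipy.spatial.transform import Rotation as R
s=manip.sense();print(s['time_s'],s['tcp_pos'],R.from_quat(s['tool_rot']).as_matrix().round(4),s['ft_force'])
c=snap('side','s2.png');a=c['image']
print(proj(c,[[481,-39,103],[481,-39,s['tcp_pos'][2]-25]]))
cv2.imwrite('pics/z2.png',cv2.resize(a[140:280,200:330],None,fx=4,fy=4)[:,:,::-1])
E
```

```text
6.3667 [481.43953344 -36.8534097  186.18440335] [[-5.870e-02  9.983e-01 -3.000e-04]
 [ 9.983e-01  5.870e-02  3.000e-04]
 [ 3.000e-04 -3.000e-04 -1.000e+00]] [-0.16143696 -1.13566296 -0.46257832]
[[262.23334582 219.23780592]
 [261.82700108 198.93622303]]
```

View pics/z2.png

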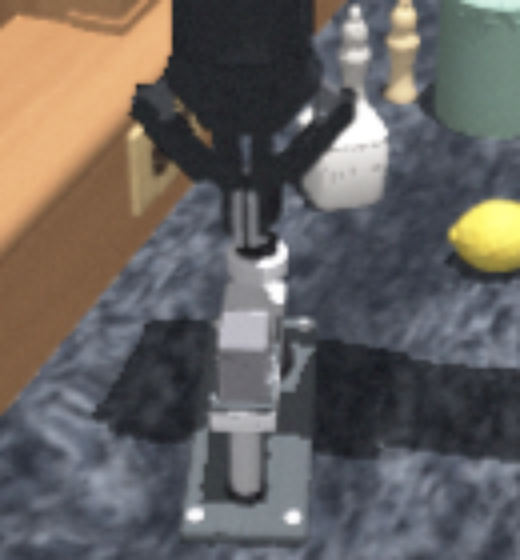

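The cap now sits at the outer end of the shelf (crop (243,345)). The shut fingertips at (245,235) are over the button, so I'll press it.

send_rows:
  targets:
    - [0,0,-2,-15,0,0,0]
    - [0,0,0,-15,0,0,0]
    - [0,0,0,-12,0,0,0]
    - [0,0,0,-8,0,0,0]
    - [0,0,0,-4,0,0,0]
    - [0,0,0,0,0,0,0]
    - [0,0,0,0,0,0,0]

```text
time_s: 7.0
tcp_pos: [481.8, -39.4, 132.5]
tool_rot: [0.686, 0.727, 0.0, 0.0]
ft_force: [0.5, 1.2, -0.2]
gripper_width: -0.1
finger_force: 0.0
```

send_rows:
  targets:
    - [0,0,0,-2,0,0,0]
    - [0,0,0,-2,0,0,0]
    - [0,0,0,-2,0,0,0]
    - [0,0,0,0,0,0,0]
    - [0,0,0,0,0,0,0]

```text
time_s: 7.42
tcp_pos: [482.2, -39.6, 126.7]
tool_rot: [0.686, 0.727, 0.0, 0.001]
ft_force: [0.4, -0.6, 1.7]
gripper_width: 0.0
finger_force: 0.4
```

send_rows:
  targets:
    - [0,0,0,-1.5,0,0,0]
    - [0,0,0,-1.5,0,0,0]
    - [0,0,0,-1.5,0,0,0]
    - [0,0,0,0,0,0,0]
    - [0,0,0,0,0,0,0]

```text
time_s: 7.83
tcp_pos: [482.2, -39.6, 122.1]
tool_rot: [0.686, 0.727, 0.0, 0.001]
ft_force: [0.1, -0.4, 4.2]
gripper_width: -0.1
finger_force: 1.8
```

send_rows:
  targets:
    - [0,0,0,-1,0,0,0]
    - [0,0,0,-1,0,0,0]
    - [0,0,0,0,0,0,0]
    - [0,0,0,0,0,0,0]

```text
time_s: 8.17
tcp_pos: [482.3, -39.6, 121.9]
tool_rot: [0.686, 0.727, 0.0, 0.0]
ft_force: [-3.4, 0.4, 15.9]
gripper_width: -0.3
finger_force: 8.2
```

send_rows:
  targets:
    - [0,0,0,20,0,0,0]
    - [0,0,0,20,0,0,0]
    - [0,0,0,20,0,0,0]
    - [0.3,0,0,25,0,0,0]
    - [1,1,-15,0,0,0,0]
    - [1,1,-20,0,0,0,0]
    - [1,1,-20,0,0,0,0]
    - [1,0,-16,0,0,0,0]
    - [1,0,0,0,0,0,0]
    - [1,0,0,0,0,0,0]
    - [1,0,0,0,0,0,0]
    - [1,0,0,0,0,0,0]
  force: 60

```text
time_s: 9.17
tcp_pos: [484.0, -109.6, 204.2]
tool_rot: [0.686, 0.728, -0.0, -0.001]
ft_force: [-0.2, -0.1, 0.2]
gripper_width: 85.5
finger_force: 0.0
```

```bash
python3 - <<'E'
from h import *
s=manip.sense();print(s['time_s'],s['tcp_pos'],s['ft_force'])
c=snap('side','s3.png');a=c['image']
print((proj(c,[[485,-111,160],[485,-111,s['tcp_pos'][2]-25]])-[200,120])*4)
cv2.imwrite('pics/z3.png',cv2.resize(a[120:260,200:330],None,fx=4,fy=4)[:,:,::-1])
E
```

```text
9.1667 [ 484.02952172 -109.60458789  204.20215695] [-0.16280878 -0.05771561  0.15917467]
[[255.66838481 252.89177708]
 [255.23663799 225.76171081]]
```

View pics/z3.png

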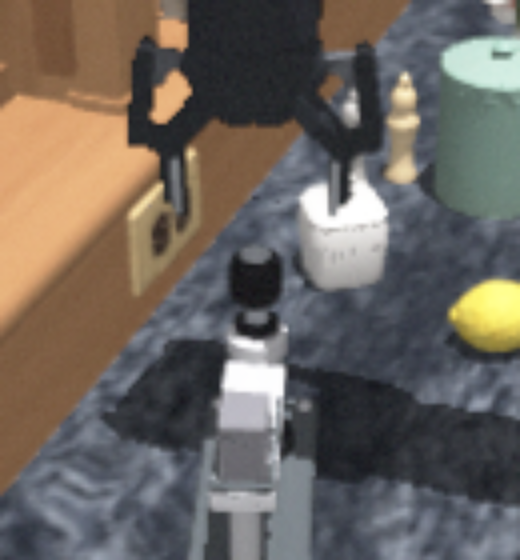

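The knob at (256,255) is centred between the open fingers. Next I'll lower and grip it.

send_rows:
  targets:
    - [1,0.5,-1.5,-15,0,0,0]
    - [1,0,0,-15,0,0,0]
    - [1,0,0,-15,0,0,0]
    - [1,0,0,-10,0,0,0]
    - [1,0,0,0,0,0,0]
    - [0.6,0,0,0,0,0,0]
    - [0.4,0,0,0,0,0,0]
    - [0.1,0,0,0,0,0,0]
    - [0.1,0,0,0,0,0,0]
    - [0.1,0,0,0,0,0,0]
    - [0.1,0,0,0,0,0,0]
    - [0.1,0,0,0,0,0,0]

```text
time_s: 10.22
tcp_pos: [485.7, -112.2, 150.9]
tool_rot: [0.686, 0.727, 0.0, 0.001]
ft_force: [-1.8, -0.3, 5.5]
gripper_width: 30.4
finger_force: 59.1
```

send_rows:
  targets:
    - [0.1,0,0,0,0,0,0]
    - [0.1,0,0,0,0,0,0]

```text
time_s: 10.38
tcp_pos: [485.7, -112.2, 150.9]
tool_rot: [0.686, 0.727, 0.0, 0.001]
ft_force: [-1.7, 1.0, 6.2]
gripper_width: 30.6
finger_force: 59.1
```

Gripped. Now lift straight up.

send_rows:
  targets:
    - [0.1,0,0,5,0,0,0]
    - [0.1,0,0,5,0,0,0]
    - [0.1,0,0,5,0,0,0]
    - [0.1,0,0,5,0,0,0]
    - [0.1,0,0,5,0,0,0]
    - [0.1,0,0,5,0,0,0]
    - [0.1,0,0,5,0,0,0]
    - [0.1,0,0,5,0,0,0]
    - [0.1,0,0,5,0,0,0]
    - [0.1,0,0,0,0,0,0]
    - [0.1,0,0,0,0,0,0]

```text
time_s: 11.3
tcp_pos: [485.5, -112.2, 195.4]
tool_rot: [0.686, 0.727, 0.0, 0.001]
ft_force: [3.9, -1.2, -1.2]
gripper_width: 30.4
finger_force: 59.8
```

send_rows:
  targets:
    - [0.1,0,0,5,0,0,0]
    - [0.1,0,0,5,0,0,0]
    - [0.1,0,0,4,0,0,0]
    - [0.1,0,0,4,0,0,0]
    - [0.1,0,0,4,0,0,0]
    - [0.1,0,0,4,0,0,0]
    - [0.1,0,0,4,0,0,0]
    - [0.1,0,0,0,0,0,0]
    - [0.1,0,0,0,0,0,0]

```text
time_s: 12.05
tcp_pos: [485.4, -112.1, 225.1]
tool_rot: [0.686, 0.727, 0.0, 0.0]
ft_force: [4.9, -1.4, -2.0]
gripper_width: 30.1
finger_force: 60.4
```

send_rows:
  targets:
    - [0.1,0,0,4,0,0,0]
    - [0.1,0,0,4,0,0,0]
    - [0.1,0,0,4,0,0,0]
    - [0.1,0,0,4,0,0,0]
    - [0.1,0,0,4,0,0,0]
    - [0.1,0,0,4,0,0,0]
    - [0.1,0,0,4,0,0,0]
    - [0.1,0,0,4,0,0,0]
    - [0.1,0,0,0,0,0,0]
    - [0.1,0,0,0,0,0,0]

```text
time_s: 12.88
tcp_pos: [485.4, -112.1, 256.9]
tool_rot: [0.686, 0.727, 0.0, 0.0]
ft_force: [5.3, -1.1, -1.6]
gripper_width: 30.4
finger_force: 60.5
```

send_rows:
  targets:
    - [0.1,0,0,2,0,0,0]
    - [0.1,0,0,1.5,0,0,0]
    - [0.1,0,0,0,0,0,0]
    - [0.1,0,0,0,0,0,0]

```text
time_s: 13.22
tcp_pos: [485.3, -112.1, 259.9]
tool_rot: [0.686, 0.727, 0.0, 0.0]
ft_force: [6.0, -1.4, -4.1]
gripper_width: 30.4
finger_force: 60.2
```

send_rows:
  targets:
    - [0.1,0,0,1,0,0,0]
    - [0.1,0,0,1,0,0,0]
    - [0.1,0,0,0,0,0,0]
    - [0.1,0,0,0,0,0,0]

```text
time_s: 13.55
tcp_pos: [485.3, -112.1, 261.1]
tool_rot: [0.686, 0.727, 0.0, 0.0]
ft_force: [7.0, -1.9, -7.5]
gripper_width: 30.2
finger_force: 60.8
```

```bash
python3 - <<'E'
from h import *
s=manip.sense();print(s['time_s'],s['tcp_pos'],s['ft_force'])
c=snap('side','s4.png');a=c['image']
print((proj(c,[[485,-111,270],[485,-111,236],[485,-111,223],[485,-111,163]])-[200,100])*[4,4])
cv2.imwrite('pics/z4.png',cv2.resize(a[100:250,200:330],None,fx=4,fy=4)[:,:,::-1])
E
```

```text
13.55 [ 485.26025435 -112.06748227  261.09749655] [ 7.00287944 -1.87018763 -7.47761678]
[[253.05198831 168.48289892]
 [253.89903345 221.70944163]
 [254.21348435 241.46887798]
 [255.60158401 328.69415475]]
```

View pics/z4.png

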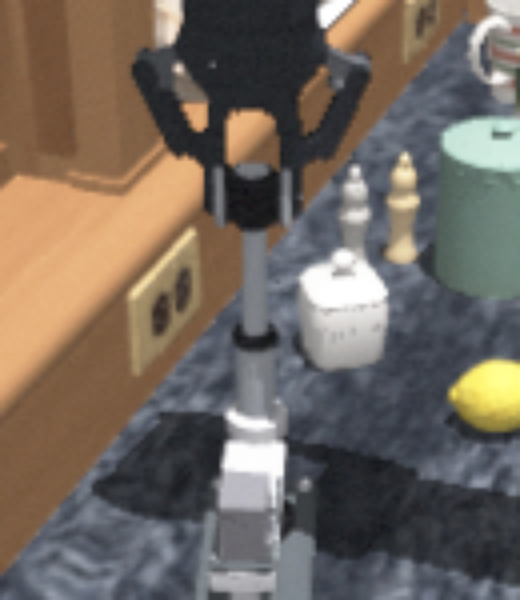

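The knob is held at (253,190) and both sections are out, with the rim at (255,335). I'll pull up a little more to confirm the second stop.

send_rows:
  targets:
    - [0.1,0,0,0.7,0,0,0]
    - [0.1,0,0,0.7,0,0,0]
    - [0.1,0,0,0,0,0,0]
    - [0.1,0,0,0,0,0,0]
    - [0.1,0,0,0,0,0,0]

```text
time_s: 14.02
tcp_pos: [485.1, -112.0, 261.2]
tool_rot: [0.686, 0.727, 0.0, 0.0]
ft_force: [10.2, -2.3, -12.4]
gripper_width: 30.1
finger_force: 60.7
```

```bash
python3 -c "
from bench import manip
print(manip.sign_off())"
```

```text
the job is handed in; nothing more can be done
None
```

The job is handed in: I pulled the cap out to its stop, pressed the button fully down, and drew the knob up 110 mm to the second stop, where the gripper is still holding it; the arm stayed clear of the sugar pot, lemon and honey jar.

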